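Lock the syringe in its dock and press its guard cap home

ROBOT

A 7-joint arm with a two-finger parallel gripper is mounted at the origin on the work surface. World frame = base frame: x ahead of the robot, y to its left, z up, the work surface at z = 0. Lengths are in mm, angles in rad, forces in N, time in s.
With the tool pointing down it reaches from about 350 to 900 mm from the base axis. Payload 7.2 kg.
Tool frame: the origin (TCP) lies between the finger pads; the fingertips stand 22 mm ahead of it and the grasp point (between the pads) lies 3 mm ahead of it (finger_overhang is the distance from the TCP to the fingertips, in mm); z points along the fingers, y is the line along which they close (so a half turn about z gives the same grasp; the last joint's range is limited). The gripper opens to 88 mm and grips with 3 to 60 N. Pads are 20 mm wide; open, the fingers measure 115 mm over their backs; the gripper's body (75 mm by 178 mm) begins 61 mm behind the grasp point.
Start: joints at [-1.244, 0.411, -0.013, 1.596, 0.006, 1.134, -0.082], TCP at [240.399, 576.921, 213.953] pointing down, gripper open.
Joint ranges: [-2.95, 2.95], [-0.29, 1.99], [-1.47, 1.44], [0.14, 2.54], [-1.03, 4.17], [0.13, 1.85], [-2.86, 2.86]. Speed limits (rad/s): [2.39, 2.39, 3.01, 3.01, 3.14, 3.14, 3.14].

INTERFACE

Orientations are given as a unit quaternion [w, x, y, z].
In Python, from rig import state, get_image, camera_info, close_job, masks_of, place_of, finger_overhang gives the robot as it stands.
- The arm moves only by the shell command python3 -m jog 'ROWS' [FORCE]. ROWS is JSON, a list of rows, each a list of 7 numbers: the turn, a rotation vector about the world's x, y, z in rad, then the shift along the world's x, y, z in m, then the closure, from 0 (fully open) to 1 (shut). A call has 1 to 10 rows; each row shifts and turns the commanded pose from where the row before left it; what a row does not reach is not made up. A row lasts 1/10 s, in which the tool goes at most 50 mm and 8.59 degrees, less where a joint would pass 70% of its speed; a pose out of reach is approached as far as the arm can. A call with a gripper value outside its range is refused whole. The fingers move at their own pace and stop on an object; FORCE is the grip in N (left out, the last holds). Time passes only in rows, so rows that do not move let the fingers close. It gives the time, the measured TCP pose, the force, the opening and the grip force at its end, in the units of the state.
- state(): the state, without advancing time (a new reading comes with each control period).
- get_image(name): name is "scene" or "top"; returns the picture (480x640x3 uint8, red, green, blue); there is no depth.
- camera_info(name): a dict with "mtx" (3x3 intrinsics, pixels), "D" ([k1, k2, p1, p2, k3] as OpenCV has them; the pictures are not rectified), "rvec" (rotation vector, rad) and "tvec" (3), from world to camera coordinates, as OpenCV has them. Camera axes: x right, y down, z forward; pixel columns grow to the right and rows downward; lengths in mm; the calibration is good to about 2 mm. A picture is of the moment at which its call begins. camera_info takes no time and is no camera call.
- close_job(): hands the job in; it is judged then, once.
Trained networks look in the newest picture that a camera, given by its name, has taken for a name from the list of things; names that differ only in an ending like _2 or _b are one class to them, and where a whole thing is asked for, a point or a joint stands for the part that bears it (a point fixed in the world has none). Each returns a list of dicts, best first, with "conf" (0 to 1); they miss things now and then, are a little off and sometimes report something else, mostly with a low value. They report only what shows in the picture. A call takes as long as a camera call.
- masks_of(name, camera): "mask" (480x640 bool, what is visible of it) and "extent" ([left, top, right, bottom] in pixels, round what is visible of it).
- place_of(name, camera): "at" ([row, column] in pixels: a listed point, or the origin of a listed thing).
The state is a dict: "clock": time; "joint_pos": joint angles; "dq": joint speeds; "effort": joint torques, N m; "position": TCP position; "ee_rot": TCP orientation; "wrist_force": force on the tool from outside, world axes, zero at the start; "ft_torque": the same for the moment, N m; "finger_gap": opening from 0.0 (shut) to 1.0 (fully open); "grasp_force": force on a finger pad.
Only numpy, scipy, OpenCV 4.12 (cv2) and the standard library are available. Lean on these libraries where they do the work, as an engineer would, in place of code of your own. Each camera call takes 0.05 s, during which the arm holds its last target. There are 200 camera calls.

TASK

Secure the big syringe in its dock: swing the red clamp lever over until it is fully shut against its stop, and only then press the orange guard cap straight down along the syringe until it is fully home against the collar. Do not shove or tip the dock, and leave the bottles and the marker pen alone.

Things in the scene. Friction and masses are not known exactly. Their poses are not given: they have to be found in the camera images.
- dock: Grey syringe dock, 3.4 kg, standing loose on the table. Origin: underside of its base plate; dock x points away from the robot at yaw 0, z up. Base plate 18 mm thick, x -115 to +175 mm, y -95 to +85 mm. A clear syringe (30 mm diameter) sits in its cradle, nose up, leaning 38 deg from vertical towards dock -x: axis direction a = (-0.616, 0, 0.788) in the plane y = 0 through (75, 0, 35) mm.
- lever (a joint): Angle (rad) of the red clamp lever: 0 = fully shut against its stop (parallel to the syringe), growing as it opens, swinging up and away from the robot about dock +y; travel ends at 2.0. Stiff: it stays where left, and needs about 4 N at the handle, rising to about 8 N near the stop.
- lever_hinge (a point): Point on the lever's hinge axis (which is parallel to dock y), at the same dock y (80 mm) as lever_grip; 56 mm in x and 115 mm in z from the dock's origin.
- lever_grip (a point): Middle of the free part of the lever's handle: a red round bar, 14 mm diameter, along dock y from y = 36 to 110 mm, 100 mm from the hinge axis. At lever angle q it lies from lever_hinge at 100 mm x (a cos q + n sin q), with n = (0.788, 0, 0.616) in the dock frame. The lever's flat arm is at y = 36 to 44 mm.
- cap (a joint): How far (m) the orange guard cap stands off its home position along the syringe axis: 0 = fully home, its rim against the white collar; end of travel 0.030. It resists sliding with about 7 N and stays where it is left.
- cap_top (a point): Centre of the flat top face of the orange guard cap (25 mm diameter, 60 mm long) on the syringe's nose; its axis is the syringe's axis a. Home, this point is at x = -54, y = 0, z = 200 mm in the dock frame.
- amber_bottle: Bystander: amber glass bottle with white cap, 56 mm diameter, 100 mm high, origin at the centre of its underside.
- sanitiser: Bystander: white bottle with blue cap, 60 mm diameter, 170 mm high, origin at the centre of its underside.
- marker: Bystander: flat black marker pen with a grey cap, 138 x 19 x 15 mm, lying on the table; origin on its underside near the middle, x along its length.
- light_bar (a point): Middle of the white work-light bar fixed on the dock over the open lever: 22 mm diameter, 200 mm long along dock y (-90 to +110 mm), at x = 121, z = 325 mm, on an 18 mm post at x = 121, y = -78 mm. It blocks a tool held upright over the open lever; a tool tilted 30 to 45 deg (pointing along -a, down and away from the robot) clears it on the robot's side.

How it is judged (in metres and radians):
On the way, in this order (a step that is already met when the one before it is completed fails the run):
1. the clamp lever is shut to within 0.06 rad while the guard cap is still not home (value of joint lever below 0.06 rad and value of joint cap above 0.006 m), for 0.2 s.
2. the guard cap is pressed home to within 3 mm with the lever still shut (value of joint cap below 0.003 m and value of joint lever below 0.08 rad), for 0.2 s.
At the end, for the whole second after the job is handed in: The lever stays shut (within 0.08 rad of its stop), the cap is home (within 3 mm), the dock stands flat, at rest and within 30 mm of where it started, and the two bottles and the marker pen are within 30 mm of where they started (all of step 2 and distance of each of dock, amber_bottle, sanitiser, marker from where it was at the start of the episode below 0.03 m and angle between dock's own z axis and vertical below 0.05 rad and linear speed of dock below 0.01 m/s); the robot touches nothing.
It fails at once if the dock is shoved more than 30 mm or tipped more than 0.15 rad (distance of dock from where it was at the start of the episode above 0.03 m or angle between dock's own z axis and vertical above 0.15 rad).
It fails at once if a bottle or the marker pen is shifted more than 30 mm (distance of any of amber_bottle, sanitiser, marker from where it was at the start of the episode above 0.03 m).
It fails at once if a bottle is knocked over (angle between any of amber_bottle, sanitiser's own z axis and vertical above 0.6 rad).
It also fails if it takes over 56 s, if anything falls off the work surface, if the arm or the gripper's body presses on something with over 40 N, if the wrist force passes 120 N, or if a joint passes its speed limit or range.

## Working session

There is one attempt and no reset: what is moved stays moved. The work goes in short steps, Python scripts to look and compute and a shell command to move; the robot and the scene stay as the last step left them, time stands still between calls to the robot, and variables do not carry over. Pictures are saved under pics/ and viewed, at most 10 in all, crops included, and the job is handed in when it is done.

```bash
mkdir -p pics
python3 - <<'E'
from rig import *
import cv2
s=state();print({k:s[k] for k in('clock','position','ee_rot','finger_gap','wrist_force')})
for c in('scene','top'):
    cv2.imwrite(f'pics/{c}0.png',get_image(c)[:,:,::-1])
    i=camera_info(c);print(c,i)
    for n in('dock','lever_hinge','lever_grip','cap_top','light_bar','amber_bottle','sanitiser','marker'):
        print(n,[(p['at'],round(p['conf'],2)) for p in place_of(n,c)[:2]])
E
```

```text
{'clock': 0.0, 'position': array([240.2300063 , 576.4214554 , 213.11238571]), 'ee_rot': array([-9.15927193e-05,  1.96092767e-01,  9.80585023e-01, -7.94415479e-04]), 'finger_gap': 0.9991101027698872, 'wrist_force': array([ 0.29163068,  0.47770217, -0.08636194])}
scene {'mtx': array([[543.69789281,   0.        , 315.68889549],
       [  0.        , 543.69789281, 240.24651788],
       [  0.        ,   0.        ,   1.        ]]), 'D': array([0.02396997, 0.        , 0.        , 0.        , 0.        ]), 'rvec': array([ 1.12898197,  2.40975257, -0.98953768]), 'tvec': array([ 349.99577491, -188.66213683, 1656.08947854])}
dock [([304.6, 372.9], 0.94)]
lever_hinge [([300.3, 403.8], 0.78)]
lever_grip [([302.9, 390.4], 0.93), ([263.2, 310.2], 0.7)]
cap_top [([222.6, 391.7], 0.65)]
light_bar [([244.8, 365.0], 0.89), ([305.3, 276.1], 0.34)]
amber_bottle [([331.4, 440.2], 0.8)]
sanitiser [([308.1, 276.3], 0.91)]
marker [([265.2, 309.0], 0.5), ([220.0, 388.1], 0.16)]
top {'mtx': array([[517.65620616,   0.        , 317.4608023 ],
       [  0.        , 517.65620616, 236.80513821],
       [  0.        ,   0.        ,   1.        ]]), 'D': array([-0.09564192,  0.        ,  0.        ,  0.        ,  0.        ]), 'rvec': array([ 2.10029571, -2.16103799,  0.16447961]), 'tvec': array([  33.68875411,  574.08649807, 1154.38278863])}
dock [([275.5, 267.2], 0.66)]
lever_hinge []
lever_grip [([223.7, 205.1], 0.65)]
cap_top [([298.7, 262.1], 0.86)]
light_bar [([194.8, 225.7], 0.57)]
amber_bottle [([289.1, 196.6], 0.75), ([222.2, 205.3], 0.5)]
sanitiser [([206.7, 333.2], 0.65)]
marker [([276.7, 351.9], 0.58)]
```

```bash
cat > h.py <<'E'
import numpy as np,cv2
from rig import *
from scipy.optimize import least_squares
def proj(P,c):
    i=camera_info(c);return cv2.projectPoints(np.float64(P).reshape(-1,1,3),i['rvec'],i['tvec'],i['mtx'],i['D'])[0][:,0]
def ray(at,c):
    i=camera_info(c);u=cv2.undistortPoints(np.float64([[at[::-1]]]),i['mtx'],i['D'])[0,0]
    R=cv2.Rodrigues(i['rvec'])[0];return -R.T@i['tvec'],R.T@np.array([*u,1])
def onz(at,c,z):
    o,d=ray(at,c);return o+d*(z-o[2])/d[2]
a=np.array([-.616,0,.788]);n=np.array([.788,0,.616])
H=np.array([56,80,115.])
def grip(q):return H+100*(a*np.cos(q)+n*np.sin(q))
def W(p,P):
    c,s=np.cos(p[2]),np.sin(p[2]);P=np.float64(P);return np.array([p[0]+c*P[0]-s*P[1],p[1]+s*P[0]+c*P[1],P[2]])
E
cat > fit.py <<'E'
from h import *
# p: x,y,yaw,q,cap
obs=[('scene','dock',(304.6,372.9)),('scene','hinge',(300.3,403.8)),('scene','grip',(302.9,390.4)),('scene','cap',(222.6,391.7)),('scene','light',(244.8,365)),
('top','dock',(275.5,267.2)),('top','grip',(223.7,205.1)),('top','cap',(298.7,262.1)),('top','light',(194.8,225.7))]
def pt(p,k):
    return W(p,{'dock':np.zeros(3),'hinge':H,'grip':grip(p[3]),'cap':np.array([-54,0,200])+1000*p[4]*a,'light':np.array([121,10,325.])}[k])
def r(p):
    return np.concatenate([proj(pt(p,k),c)[0]-np.array(at[::-1]) for c,k,at in obs]+[[ (p[4]-.02)*200]])
for y0 in(0,1,-1):
    s=least_squares(lambda p:r(p*[100,100,1,1,.01]),[5.5,0,y0,1.3,2],loss='soft_l1',f_scale=2)
    p=s.x*[100,100,1,1,.01];print(s.cost,p.round(3));print(r(p).round(1)[:-1].reshape(-1,2).tolist())
for nme,c,at,z in(('amber','scene',(331.4,440.2),0),('amber','top',(289.1,196.6),0),('san','scene',(308.1,276.3),0),('san','top',(206.7,333.2),0),('mk','scene',(265.2,309),0),('mk','top',(276.7,351.9),0)):print(nme,c,onz(at,c,z).round())
E
python3 fit.py
```

```text
20.43496769439151 [4.92695e+02 1.43925e+02 2.31000e-01 1.41400e+00 1.90000e-02]
[[0.7, -2.9], [-3.1, 0.2], [1.5, -0.7], [-1.1, -1.0], [-1.4, -1.8], [-1.5, -0.0], [-1.1, -4.5], [-0.5, -0.8], [-1.2, 1.4]]
20.434967694402186 [4.92695e+02 1.43925e+02 2.31000e-01 1.41400e+00 1.90000e-02]
[[0.7, -2.9], [-3.1, 0.2], [1.5, -0.7], [-1.1, -1.0], [-1.4, -1.8], [-1.5, -0.0], [-1.1, -4.5], [-0.5, -0.8], [-1.2, 1.4]]
20.4349676944029 [4.92695e+02 1.43925e+02 2.31000e-01 1.41400e+00 1.90000e-02]
[[0.7, -2.9], [-3.1, 0.2], [1.5, -0.7], [-1.1, -1.0], [-1.4, -1.8], [-1.5, -0.0], [-1.1, -4.5], [-0.5, -0.8], [-1.2, 1.4]]
amber scene [465. 314.   0.]
amber top [464. 311.   0.]
san scene [659. -27.   0.]
san top [656. -23.   0.]
mk scene [503. -56.   0.]
mk top [484. -62.   0.]
```

View pics/scene0.png

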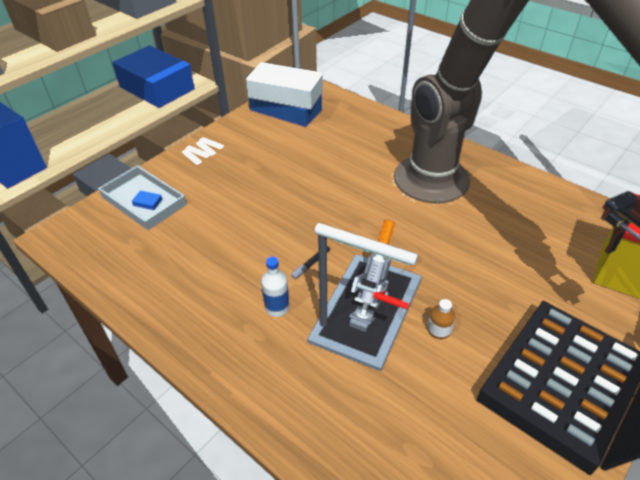

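View pics/top0.png

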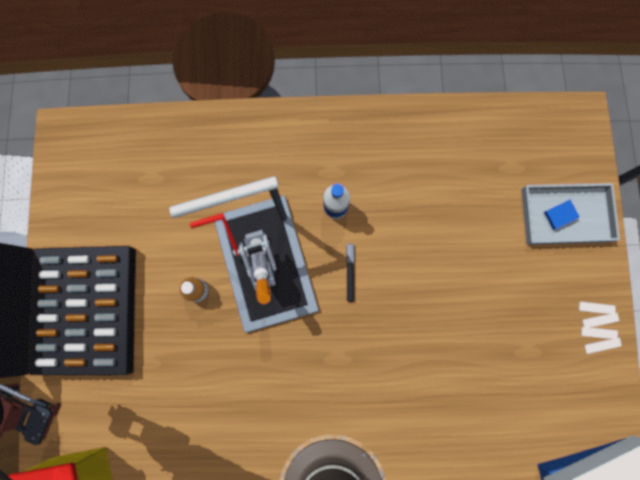

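The scene view shows the dock mid-table, with the red handle at about (375–408, 292–302) px, the orange cap at (387, 232) and the light bar from (318, 230) to (415, 258). In the top view the handle runs (192, 224)–(222, 216), the cap is at (263, 290), and the amber bottle stands close to the left of the dock. Both views agree with the fit (yaw about 0.23, lever about 1.41, cap about 19 mm off).

First I raise and turn the tool, well clear of everything.

```bash
python3 -m jog '[[0,0,-0.094,0,0,0.02,0],[0,0,-0.094,0,0,0.02,0],[0,0,-0.094,0,0,0.02,0],[0,0,-0.094,0,0,0.02,0],[0,0,-0.094,0,-0.02,0.02,0],[0,0,-0.094,0,-0.02,0.02,0],[0,0,-0.094,0,-0.03,0.02,0],[0,0,-0.094,0,-0.03,0.02,0],[0,0,-0.094,0,-0.03,0.02,0],[0,0,-0.094,0,-0.03,0.02,0]]' 15
python3 -m jog '[[0.017,-0.073,0,0.01,-0.02,0,0],[0.017,-0.073,0,0.01,-0.02,0,0],[0.017,-0.073,0,0.01,-0.02,0,0],[0.017,-0.073,0,0.01,-0.02,0,0],[0.017,-0.073,0,0.01,-0.02,0,0],[0.017,-0.073,0,0.01,-0.02,0,0],[0.017,-0.073,0,0.01,-0.02,0,0],[0.017,-0.073,0,0.01,-0.02,0,0],[0.017,-0.073,0,0.01,-0.02,0,0],[0.017,-0.073,0,0.01,-0.01,0,0]]'
python3 - <<'E'
from h import *
from scipy.spatial.transform import Rotation as R
s=state();M=R.from_quat(s['ee_rot'],scalar_first=True).as_matrix();print(s['position'],s['joint_pos'].round(2));print(M.round(3))
im=get_image('scene');t=get_image('top')
# lever red mask fit
for c,I in(('scene',im),('top',t)):
    m=masks_of('lever',c);b=m[0]['mask'] if m else None
    if b is not None:
        h=cv2.cvtColor(I,cv2.COLOR_RGB2HSV);r=((h[...,0]<6)|(h[...,0]>174))&(h[...,1]>170)&(h[...,2]>80)&cv2.dilate(b.astype('u1'),np.ones((9,9)),1).astype(bool)
        ys,xs=np.nonzero(r);print(c,m[0]['conf'],len(xs),'L',xs.min(),ys[xs==xs.min()].mean(),'R',xs.max(),ys[xs==xs.max()].mean())
    p=np.array([492.7,143.9,.231])
    for q in(1.2,1.3,1.4,1.5):
        g=grip(q);print(q,proj([W(p,g+[0,30,0]),W(p,g-[0,44,0])],c).round(1).tolist())
cv2.imwrite('pics/s1.png',cv2.resize(im[60:360,240:640],(800,600))[:,:,::-1])
E
```

```text
clock: 1.9
position: [240.3, 415.6, 414.8]
ee_rot: [-0.0, 0.62, 0.784, 0.0]
wrist_force: [0.3, 0.4, -0.1]
finger_gap: 0.996
grasp_force: 0.0
clock: 2.9
position: [373.7, 279.2, 386.7]
ee_rot: [0.238, 0.583, 0.733, 0.259]
wrist_force: [-0.2, 0.1, 0.5]
finger_gap: 0.997
grasp_force: 0.0
[373.66962201 279.24069536 386.72865476] [-0.88 -0.29 -0.26  2.15  0.64  0.94 -1.22]
[[-0.207  0.731  0.65 ]
 [ 0.977  0.186  0.102]
 [-0.046  0.656 -0.753]]
scene 0.59 223 L 374 294.5 R 407 305.0
1.2 [[409.7, 297.4], [375.3, 284.8]]
1.3 [[408.0, 302.1], [373.6, 289.3]]
1.4 [[406.3, 306.9], [371.9, 294.0]]
1.5 [[404.7, 311.6], [370.4, 298.6]]
top 0.61 276 L 190 224.0 R 236 247.5
1.2 [[190.3, 229.7], [225.2, 220.5]]
1.3 [[190.1, 226.3], [224.8, 217.1]]
1.4 [[190.1, 223.3], [224.6, 214.2]]
1.5 [[190.3, 220.7], [224.5, 211.7]]
```

View pics/s1.png

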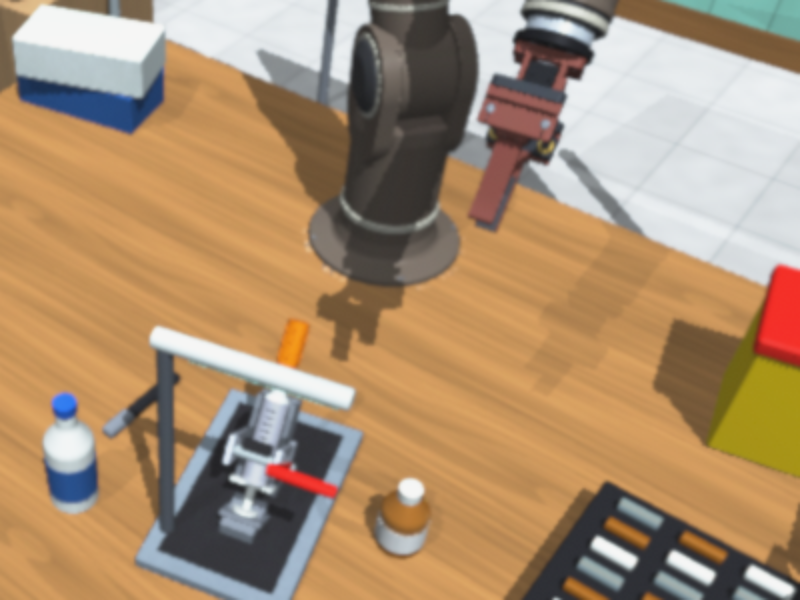

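The red-pixel ends put the lever at about 1.38 rad. The open gripper is high and clear of the dock. Next I compute the pre-grasp pose with the tool tilted about 52°, so the wide gripper body clears the light bar.

```bash
cat >> h.py <<'E'
from scipy.spatial.transform import Rotation as R
D=np.array([492.7,143.9,.231])
def tool(t):
    c,s=np.cos(D[2]),np.sin(D[2]);Z=np.array([np.sin(t)*c,np.sin(t)*s,-np.cos(t)]);Y=np.array([np.cos(t)*c,np.cos(t)*s,np.sin(t)])
    return np.stack([np.cross(Y,Z),Y,Z],1)
def delta(Pd,t,ahead,back=0):
    "dock point Pd to lie 'ahead' mm in front of TCP, after 'back' mm standoff"
    s=state();M=R.from_quat(s['ee_rot'],scalar_first=True);T=tool(t)
    rv=(R.from_matrix(T)*M.inv()).as_rotvec();tgt=W(D,Pd)-T[:,2]*(ahead+back)
    print('rot',rv.round(3),'tgt',tgt.round(1),'shift',(tgt-s['position']).round(1),'f',s['wrist_force'].round(1),'j',s['joint_pos'].round(2));return tgt
E
python3 - <<'E'
from h import *
delta(grip(1.38),.9,10,130);delta(grip(1.38),.9,10);print(W(D,grip(1.38)))
E
```

```text
rot [ 0.085 -0.172  0.03 ] tgt [486.1 224.5 277.5] shift [ 112.3  -53.6 -109.9] f [-0.5  0.4 -0.1] j [-0.87 -0.29 -0.26  2.15  0.64  0.95 -1.21]
rot [ 0.085 -0.172  0.03 ] tgt [585.2 247.8 196.6] shift [ 211.4  -30.3 -190.8] f [-0.5  0.4 -0.1] j [-0.87 -0.29 -0.26  2.15  0.64  0.95 -1.21]
[592.83980697 249.63567486 190.42587498]
```

```bash
python3 -m jog '[[0.008,-0.017,0.003,0.014,-0.005,-0.011,0.4],[0.008,-0.017,0.003,0.014,-0.005,-0.011,0.4],[0.008,-0.017,0.003,0.011,-0.005,-0.011,0.4],[0.008,-0.017,0.003,0.011,-0.005,-0.011,0.4],[0.008,-0.017,0.003,0.011,-0.005,-0.011,0.4],[0.008,-0.017,0.003,0.011,-0.005,-0.011,0.4],[0.008,-0.017,0.003,0.011,-0.005,-0.011,0.4],[0.008,-0.017,0.003,0.011,-0.005,-0.011,0.4],[0.008,-0.017,0.003,0.011,-0.005,-0.011,0.4],[0.008,-0.017,0.003,0.011,-0.005,-0.011,0.4]]'
python3 - <<'E'
from h import *
delta(grip(1.38),.9,10,130)
E
```

```text
clock: 4.1
position: [490.3, 230.9, 278.3]
ee_rot: [0.271, 0.557, 0.707, 0.341]
wrist_force: [0.8, -0.4, 0.9]
finger_gap: 0.599
grasp_force: 0.0
rot [ 0.003  0.002 -0.004] tgt [486.1 224.5 277.5] shift [-4.3 -6.4 -0.9] f [ 0.8 -0.4  0.9] j [-0.65 -0.12 -0.18  2.44  1.52  0.44 -1.93]
```

```bash
python3 -m jog '[[0,0,0,-0.004,-0.006,-0.001,0.4],[0,0,0,0.0095,0.0022,-0.0078,0.4],[0,0,0,0.0095,0.0022,-0.0078,0.4],[0,0,0,0.0095,0.0022,-0.0078,0.4],[0,0,0,0.0095,0.0022,-0.0078,0.4],[0,0,0,0.0095,0.0022,-0.0078,0.4],[0,0,0,0.0095,0.0022,-0.0078,0.4],[0,0,0,0.0095,0.0022,-0.0078,0.4],[0,0,0,0.0095,0.0022,-0.0078,0.4],[0,0,0,0,0,0,0.4]]'
python3 - <<'E'
from h import *
delta(grip(1.38),.9,10)
im=get_image('scene');t=get_image('top')
im=np.hstack([cv2.resize(im[200:360,300:460],(400,400)),cv2.resize(t[150:310,150:310],(400,400))])
cv2.imwrite('pics/s2.png',im[:,:,::-1])
E
```

```text
clock: 5.1
position: [562.4, 242.0, 214.6]
ee_rot: [0.272, 0.557, 0.707, 0.339]
wrist_force: [-0.7, 0.6, 0.7]
finger_gap: 0.602
grasp_force: 0.0
rot [ 0.006  0.001 -0.002] tgt [585.2 247.8 196.6] shift [ 22.8   5.9 -18. ] f [-0.7  0.6  0.7] j [-0.6   0.13 -0.11  2.39  2.08  0.44 -2.42]
```

View pics/s2.png

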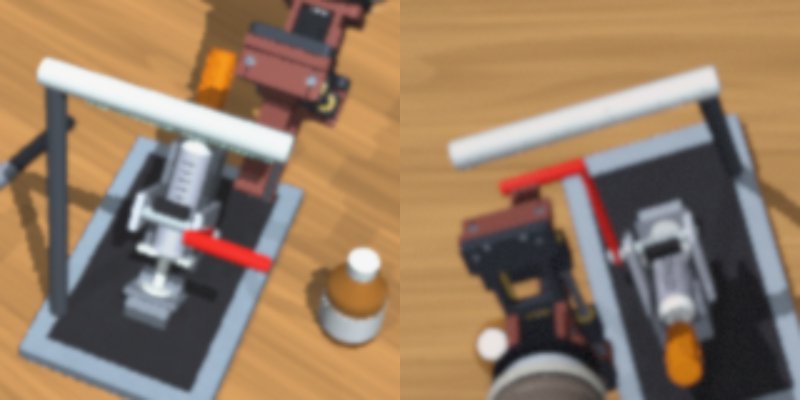

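The fingers point at the middle of the bar's outer half in the top view (finger at about (520, 195) in the crop) and clear the light bar. I advance and grip lightly.

```bash
python3 -m jog '[[0,0,0,0.0078,-0.0005,-0.006,0.4],[0,0,0,0.0078,0.001,-0.006,0.4],[0,0,0,0.0078,0.001,-0.006,0.4],[0,0,0,0,0,0,0.4]]' 15
python3 -m jog '[[0,0,0,0,0,0,0.6],[0,0,0,0,0,0,0.7],[0,0,0,0,0,0,0.75],[0,0,0,0,0,0,0.8],[0,0,0,0,0,0,0.85],[0,0,0,0,0,0,0.9]]' 15
python3 - <<'E'
from h import *
delta(grip(1.38),.9,10);print(state()['ft_torque'])
im=get_image('scene');t=get_image('top')
im=np.hstack([cv2.resize(im[200:360,300:460],(400,400)),cv2.resize(t[150:310,150:310],(400,400))])
cv2.imwrite('pics/s3.png',im[:,:,::-1])
E
```

```text
clock: 5.6
position: [585.3, 242.4, 196.3]
ee_rot: [0.272, 0.558, 0.707, 0.339]
wrist_force: [-0.3, -0.9, 0.6]
finger_gap: 0.601
grasp_force: 0.0
clock: 6.2
position: [584.9, 242.3, 195.8]
ee_rot: [0.271, 0.558, 0.707, 0.339]
wrist_force: [-0.2, 0.5, -0.4]
finger_gap: 0.115
grasp_force: 0.0
rot [ 0.006 -0.001 -0.002] tgt [585.2 247.8 196.6] shift [0.3 5.6 0.9] f [-0.2  0.5 -0.4] j [-0.56  0.21 -0.12  2.37  2.22  0.45 -2.53]
[-0.21550376  0.75723023  0.02078694]
```

View pics/s3.png

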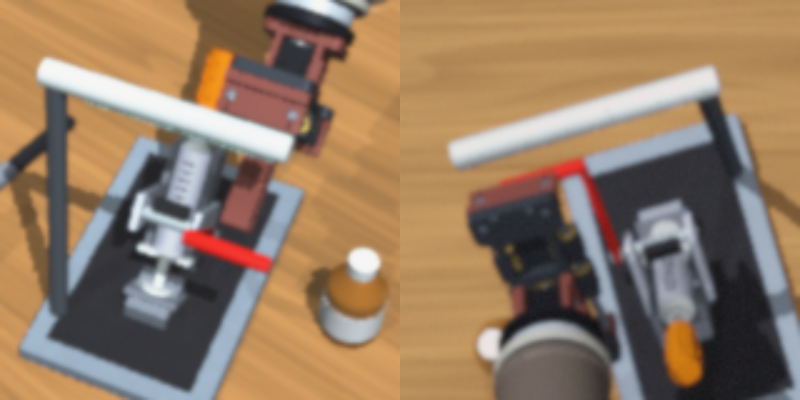

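The fingers closed past the bar's size (10 mm) without contact. The scene view shows the tips ending just short of the bar, on the robot's side. I reopen and triangulate the bar directly from both views.

```bash
python3 -m jog '[[0,0,0,0,0,0,0.5],[0,0,0,0,0,0,0.4],[0,0,0,0,0,0,0.4],[0,0,0,0,0,0,0.4]]'
python3 - <<'E'
from h import *
s=state();M=R.from_quat(s['ee_rot'],scalar_first=True).as_matrix();tip=s['position']+22*M[:,2]
for c in('scene','top'):print(c,'tip',proj(tip,c),'tcp',proj(s['position'],c))
def tri(A,B):
    f=lambda P:np.r_[proj(P*100,'scene')[0]-A,proj(P*100,'top')[0]-B]
    r=least_squares(f,[5.9,2.5,1.9]);return (r.x*100).round(1),r.fun.round(1)
# outer end centre, from first pictures' red mask
print('outer',tri((407.5,304.5),(190.5,224)))
print('model outer q1.38',W(D,grip(1.38)+[0,30,0]))
c,sn=np.cos(D[2]),np.sin(D[2])
def dk(P):d=np.array(P)-[*D[:2],0];return c*d[0]+sn*d[1],-sn*d[0]+c*d[1],d[2]
P=tri((407.5,304.5),(190.5,224))[0];d=dk(P);print('dock frame',d,'r',np.hypot(d[0]-56,d[2]-115))
# refit with more obs: nets again for the scene/top now
get_image('scene');get_image('top')
for cc in('scene','top'):
  for k in('dock','cap_top','light_bar','lever_grip','lever_hinge'):print(cc,k,[(q['at'],round(q['conf'],2)) for q in place_of(k,cc)[:1]])
E
```

```text
clock: 6.7
position: [584.9, 242.3, 195.7]
ee_rot: [0.271, 0.558, 0.707, 0.339]
wrist_force: [-0.3, 0.6, -0.5]
finger_gap: 0.428
grasp_force: 0.0
scene tip [[388.21716801 305.04280172]] tcp [[391.92497226 294.77055486]]
top tip [[206.68401005 216.78201163]] tcp [[207.00421715 223.36517194]]
outer (array([584.5, 278.3, 193.1]), array([-0.6,  0. , -0.5,  0.3]))
model outer q1.38 [585.9712747  278.83881278 190.42587498]
dock frame (np.float64(120.13262662175676), np.float64(109.81234912776242), np.float64(193.1)) r 101.05742821488019
scene dock [([303.5, 370.9], 0.82)]
scene cap_top [([220.5, 391.3], 0.64)]
scene light_bar [([248.3, 365.3], 0.56)]
scene lever_grip [([299.8, 391.3], 0.89)]
scene lever_hinge [([300.0, 401.3], 0.59)]
top dock [([273.1, 266.7], 0.63)]
top cap_top [([297.8, 260.7], 0.77)]
top light_bar [([194.4, 223.4], 0.75)]
top lever_grip [([223.0, 204.8], 0.58)]
top lever_hinge [([257.0, 221.8], 0.92)]
```

Run:
```python
from h import *
import rig
print(finger_overhang() if callable(finger_overhang) else finger_overhang)
i=get_image('scene');t=get_image('top')
s=state();M=R.from_quat(s['ee_rot'],scalar_first=True).as_matrix()
for c,I,x0,y0 in(('scene',i,340,240),('top',t,165,190)):
    for k,col in((0,(0,255,0)),(22,(0,255,255))):
        u=proj(s['position']+k*M[:,2],c)[0];print(c,k,(u-[x0,y0])*5)
im=np.hstack([cv2.resize(I[y:y+80,x:x+80],(400,400),interpolation=cv2.INTER_CUBIC) for I,x,y in((i,340,240),(t,165,190))])
cv2.imwrite('pics/s4.png',im[:,:,::-1])
```

```text
22.0
scene 0 [259.67040568 273.80037846]
scene 22 [241.13113157 325.16415183]
top 0 [209.94737606 166.79657193]
top 22 [208.34465683 133.87663456]
```

View pics/s4.png

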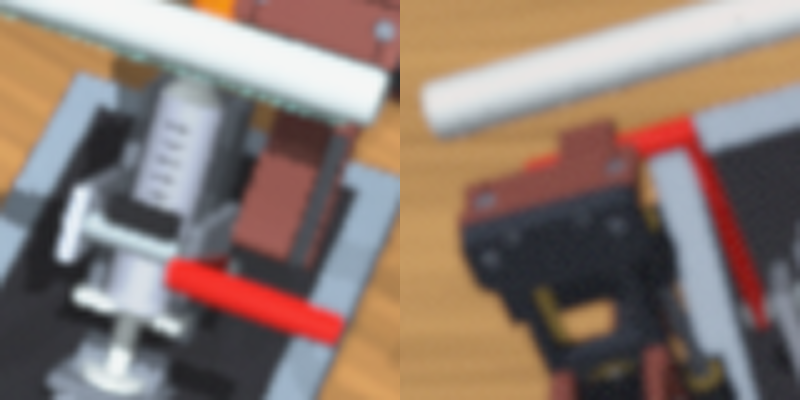

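Run:
```python
from h import *
s=state();M=R.from_quat(s['ee_rot'],scalar_first=True).as_matrix();p=s['position'];print(s['finger_gap'])
for c,x0,y0 in(('scene',340,240),('top',165,190)):
    i=camera_info(c);Rc=cv2.Rodrigues(i['rvec'])[0];C=-Rc.T@i['tvec'];v=(p-C)/np.linalg.norm(p-C);print(c,'cam',C.round(),'view in tool axes',(M.T@v).round(2))
    for m in(0,26,40):
        for k in(-8,10,22):print(c,'m',m,'z',k,((proj(p+k*M[:,2]+m*M[:,1],c)[0]-[x0,y0])*5).round())
```

```text
0.59687412384211
scene cam [1198.  580. 1063.] view in tool axes [-0.16 -0.99  0.01]
scene m 0 z -8 [266. 255.]
scene m 0 z 10 [251. 297.]
scene m 0 z 22 [241. 325.]
scene m 26 z -8 [256. 252.]
scene m 26 z 10 [241. 295.]
scene m 26 z 22 [230. 323.]
scene m 40 z -8 [250. 250.]
scene m 40 z 10 [235. 293.]
scene m 40 z 22 [224. 322.]
top cam [ 378.    8. 1233.] view in tool axes [ 0.17 -0.6   0.78]
top m 0 z -8 [211. 179.]
top m 0 z 10 [209. 152.]
top m 0 z 22 [208. 134.]
top m 26 z -8 [190. 132.]
top m 26 z 10 [189. 104.]
top m 26 z 22 [188.  87.]
top m 40 z -8 [179. 105.]
top m 40 z 10 [178.  78.]
top m 40 z 22 [178.  61.]
```

Both views put the fingertips about 7 mm behind the reported TCP instead of 22 mm ahead. In the scene crop the tip is at y≈258, while the bar is at y≈275–300. So the fingers stop short of the bar by nearly 30 mm. I advance about 28 mm along the tool axis, watching the force, and grip again.

```bash
python3 -m jog '[[0,0,0,0.0055,0.0013,-0.0044,0.4],[0,0,0,0.0055,0.0013,-0.0044,0.4],[0,0,0,0.0055,0.0013,-0.0044,0.4],[0,0,0,0.0055,0.0013,-0.0044,0.4],[0,0,0,0,0,0,0.4]]' 15
python3 -m jog '[[0,0,0,0,0,0,0.6],[0,0,0,0,0,0,0.7],[0,0,0,0,0,0,0.75],[0,0,0,0,0,0,0.8],[0,0,0,0,0,0,0.85],[0,0,0,0,0,0,0.9],[0,0,0,0,0,0,0.95]]' 15
```

```text
clock: 7.9
position: [607.5, 247.3, 177.0]
ee_rot: [0.271, 0.558, 0.708, 0.339]
wrist_force: [0.4, -0.4, 0.5]
finger_gap: 0.6
grasp_force: 0.0
clock: 8.6
position: [606.8, 247.5, 178.1]
ee_rot: [0.271, 0.558, 0.708, 0.339]
wrist_force: [-2.4, 0.2, 1.6]
finger_gap: 0.151
grasp_force: 15.0
```

Gripped: 13.3 mm opening, 15 N. Now I compute the arc steps.

Run:
```python
from h import *
q=np.linspace(1.36,-.04,15)
P=np.array([W(D,grip(x)) for x in q]);print(np.c_[q[1:],np.diff(P,axis=0)].round(2));print(P[-1]-P[0])
```

```text
[[ 1.26 -7.77 -1.83  6.02]
 [ 1.16 -8.31 -1.96  5.2 ]
 [ 1.06 -8.78 -2.06  4.32]
 [ 0.96 -9.15 -2.15  3.4 ]
 [ 0.86 -9.44 -2.22  2.44]
 [ 0.76 -9.63 -2.26  1.46]
 [ 0.66 -9.72 -2.29  0.46]
 [ 0.56 -9.72 -2.29 -0.53]
 [ 0.46 -9.62 -2.26 -1.53]
 [ 0.36 -9.42 -2.22 -2.51]
 [ 0.26 -9.13 -2.15 -3.46]
 [ 0.16 -8.75 -2.06 -4.38]
 [ 0.06 -8.28 -1.95 -5.26]
 [-0.04 -7.73 -1.82 -6.08]]
[-125.44550053  -29.50458513   -0.45084096]
```

```bash
python3 -m jog '[[0,0,0,-0.0039,-0.0009,0.003,0.95],[0,0,0,-0.0039,-0.0009,0.003,0.95],[0,0,0,-0.0042,-0.001,0.0026,0.95],[0,0,0,-0.0042,-0.001,0.0026,0.95],[0,0,0,0,0,0,0.95]]' 20
python3 - <<'E'
from h import *
g=get_image('scene');get_image('top')
for c in('scene','top'):
    for k in('lever_grip','dock'):print(c,k,[(q['at'],round(q['conf'],2)) for q in place_of(k,c)[:1]])
    for q in(1.36,1.26,1.16):print(q,proj(W(D,grip(q)),c).round(1))
E
```

```text
clock: 9.1
position: [591.0, 243.4, 190.4]
ee_rot: [0.272, 0.558, 0.707, 0.34]
wrist_force: [0.2, -1.3, 2.5]
finger_gap: 0.151
grasp_force: 20.0
scene lever_grip [([292.6, 393.8], 0.78)]
scene dock [([303.6, 371.8], 0.81)]
1.36 [[392.8 299.7]]
1.26 [[394.5 295. ]]
1.16 [[396.3 290.4]]
top lever_grip [([229.7, 204.3], 0.69)]
top dock [([272.8, 267.7], 0.81)]
1.36 [[204.1 220.8]]
1.26 [[204.3 223.9]]
1.16 [[204.6 227.4]]
```

The lever follows with low force and the dock is still. Continuing.

```bash
python3 -m jog '[[0,0,0,-0.0044,-0.001,0.0022,0.95],[0,0,0,-0.0044,-0.001,0.0022,0.95],[0,0,0,-0.0046,-0.0011,0.0017,0.95],[0,0,0,-0.0046,-0.0011,0.0017,0.95],[0,0,0,-0.0047,-0.0011,0.0012,0.95],[0,0,0,-0.0047,-0.0011,0.0012,0.95],[0,0,0,0,0,0,0.95]]'
python3 -m jog '[[0,0,0,-0.0048,-0.0011,0.0007,0.95],[0,0,0,-0.0048,-0.0011,0.0007,0.95],[0,0,0,-0.0049,-0.0011,0.0002,0.95],[0,0,0,-0.0049,-0.0011,0.0002,0.95],[0,0,0,-0.0049,-0.0011,-0.0002,0.95],[0,0,0,-0.0049,-0.0011,-0.0002,0.95],[0,0,0,0,0,0,0.95]]'
```

```text
clock: 10.1
position: [565.5, 236.8, 202.3]
ee_rot: [0.273, 0.558, 0.706, 0.341]
wrist_force: [2.7, -3.3, 10.2]
finger_gap: 0.155
grasp_force: 20.0
clock: 10.8
position: [538.9, 229.9, 206.9]
ee_rot: [0.276, 0.558, 0.703, 0.343]
wrist_force: [3.2, -7.6, 21.1]
finger_gap: 0.155
grasp_force: 19.9
```

Run:
```python
from h import *
g=get_image('scene');get_image('top')
for c in('scene','top'):
    for k in('lever_grip','dock','cap_top'):print(c,k,[(q['at'],round(q['conf'],2)) for q in place_of(k,c)[:1]])
    for q in(.66,.56,.46):print(q,proj(W(D,grip(q)),c).round(1))
```

```text
scene lever_grip [([273.1, 402.9], 0.56)]
scene dock [([306.8, 370.8], 0.97)]
scene cap_top [([219.2, 390.2], 0.63)]
0.66 [[405.3 270.3]]
0.56 [[407.  267.2]]
0.46 [[408.5 264.5]]
top lever_grip [([251.4, 210.2], 0.61)]
top dock [([274.7, 268.3], 0.61)]
top cap_top [([299.0, 261.2], 0.68)]
0.66 [[208.5 249.1]]
0.56 [[209.6 253.9]]
0.46 [[210.9 258.7]]
```

The measured displacement fits q going from 1.42 to 0.65, so the commanded path ran about 5 mm low and built up 21 N downwards. I lift the command to relieve that and continue the arc from 0.65.

```bash
python3 -m jog '[[0,0,0,0,0.002,0.003,0.95],[0,0,0,0,0,0.003,0.95],[0,0,0,0,0,0,0.95]]'
python3 -m jog '[[0,0,0,-0.0049,-0.0011,0,0.95],[0,0,0,-0.0049,-0.0011,-0.0002,0.95],[0,0,0,-0.0048,-0.0011,-0.0005,0.95],[0,0,0,-0.0048,-0.0011,-0.0008,0.95],[0,0,0,0,0,0,0.95]]'
python3 -m jog '[[0,0,0,-0.0048,-0.0011,-0.001,0.95],[0,0,0,-0.0047,-0.0011,-0.0013,0.95],[0,0,0,-0.0046,-0.0011,-0.0015,0.95],[0,0,0,0,0,0,0.95]]'
```

```text
clock: 11.5
position: [535.7, 229.1, 207.3]
ee_rot: [0.273, 0.56, 0.705, 0.338]
wrist_force: [5.8, -7.8, 2.0]
finger_gap: 0.148
grasp_force: 19.9
clock: 12.0
position: [516.3, 224.0, 205.8]
ee_rot: [0.274, 0.56, 0.705, 0.338]
wrist_force: [3.8, -11.0, 5.2]
finger_gap: 0.154
grasp_force: 19.9
clock: 12.4
position: [502.7, 220.5, 202.5]
ee_rot: [0.274, 0.56, 0.704, 0.338]
wrist_force: [3.2, -12.4, 8.1]
finger_gap: 0.152
grasp_force: 19.9
```

```bash
python3 -m jog '[[0,0,0,0,-0.003,0,0.95],[0,0,0,-0.0045,-0.0011,-0.0018,0.95],[0,0,0,-0.0044,-0.0011,-0.0022,0.95],[0,0,0,-0.0043,-0.001,-0.0025,0.95],[0,0,0,0,0,0,0.95]]'
python3 -m jog '[[0,0,0,-0.0042,-0.001,-0.0028,0.95],[0,0,0,-0.0041,-0.001,-0.003,0.95],[0,0,0,0,0,0,0.95]]'
python3 - <<'E'
from h import *
g=get_image('scene');get_image('top')
for c in('scene','top'):
    for k in('lever_grip','dock','cap_top'):print(c,k,[(q['at'],round(q['conf'],2)) for q in place_of(k,c)[:1]])
    for q in(.2,.1,0):print(q,proj(W(D,grip(q)),c).round(1))
E
```

```text
clock: 12.9
position: [489.9, 217.1, 197.3]
ee_rot: [0.273, 0.559, 0.705, 0.34]
wrist_force: [-6.8, -4.9, 16.5]
finger_gap: 0.151
grasp_force: 19.9
clock: 13.2
position: [484.7, 216.4, 193.9]
ee_rot: [0.275, 0.557, 0.705, 0.341]
wrist_force: [-11.5, -5.4, 27.9]
finger_gap: 0.155
grasp_force: 20.0
scene lever_grip [([258.2, 413.0], 0.65)]
scene dock [([303.8, 369.6], 0.72)]
scene cap_top [([218.1, 389.2], 0.84)]
0.2 [[412.2 259.3]]
0.1 [[413.3 258.2]]
0 [[414.3 257.4]]
top lever_grip [([276.4, 217.8], 0.71)]
top dock [([273.7, 265.3], 0.74)]
top cap_top [([297.6, 262.6], 0.55)]
0.2 [[214.5 271. ]]
0.1 [[216.  275.4]]
0 [[217.5 279.6]]
```

```bash
python3 -m jog '[[0,0,0,-0.0036,-0.001,0.0047,0.95],[0,0,0,0,0,0,0.95]]'
python3 -m jog '[[0,0,0,-0.0038,-0.0009,-0.0031,0.95],[0,0,0,0,0,0,0.95]]'
python3 -m jog '[[0,0,0,-0.0019,-0.0005,-0.0015,0.95],[0,0,0,0,0,0,0.95]]'
```

```text
clock: 13.8
position: [477.6, 215.4, 194.3]
ee_rot: [0.271, 0.558, 0.708, 0.337]
wrist_force: [-4.2, -3.6, 4.8]
finger_gap: 0.15
grasp_force: 20.0
clock: 14.0
position: [477.3, 215.1, 192.1]
ee_rot: [0.275, 0.556, 0.708, 0.337]
wrist_force: [-10.1, -6.5, 24.0]
finger_gap: 0.153
grasp_force: 20.1
clock: 14.2
position: [474.6, 214.3, 189.0]
ee_rot: [0.273, 0.557, 0.709, 0.336]
wrist_force: [-12.9, -7.3, 25.0]
finger_gap: 0.152
grasp_force: 20.0
```

Run:
```python
from h import *
g=get_image('scene');t=get_image('top')
for c in('scene','top'):
    for k in('lever_grip','lever_hinge','dock','light_bar','cap_top'):print(c,k,[(q['at'],round(q['conf'],2)) for q in place_of(k,c)[:1]])
im=np.hstack([cv2.resize(I[y:y+120,x:x+120],(400,400),interpolation=cv2.INTER_CUBIC) for I,x,y in((g,320,215),(t,160,190))])
cv2.imwrite('pics/s5.png',im[:,:,::-1])
```

```text
scene lever_grip [([254.3, 412.0], 0.56)]
scene lever_hinge [([298.6, 404.2], 0.79)]
scene dock [([301.8, 373.0], 0.55)]
scene light_bar [([245.3, 369.5], 0.95)]
scene cap_top [([215.4, 391.5], 0.65)]
top lever_grip [([283.5, 221.6], 0.7)]
top lever_hinge [([259.1, 218.5], 0.87)]
top dock [([277.9, 266.5], 0.77)]
top light_bar [([200.9, 220.2], 0.86)]
top cap_top [([301.7, 263.8], 0.72)]
```

View pics/s5.png

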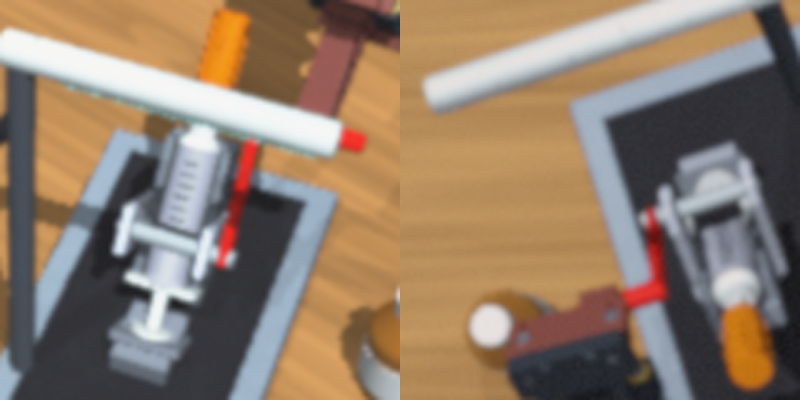

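The light bar's end in the top view moved from about (172, 212) to (170, 218) px, so the last pushes dragged the dock a little. The lever lies along the syringe. I refit the dock pose now, before doing anything else.

```bash
cat > fit2.py <<'E'
from h import *
import sys
pts={'dock':lambda p:np.zeros(3),'lever_hinge':lambda p:H,'lever_grip':lambda p:grip(p[3]),'cap_top':lambda p:np.array([-54,0,200])+1000*p[4]*a,'light_bar':lambda p:np.array([121,10,325.])}
def fit(obs,q0,c0):
    def r(p):
        p=p*[100,100,1,1,.01];return np.concatenate([proj(W(p,pts[k](p)),c)[0]-np.array(at[::-1]) for c,k,at in obs])
    s=least_squares(r,[4.9,1.4,.23,q0,c0],loss='soft_l1',f_scale=2);return s.x*[100,100,1,1,.01],np.abs(s.fun).mean()
def look(q0,c0,n=2):
    obs=[]
    for _ in range(n):
        for c in('scene','top'):
            get_image(c)
            for k in pts:
                b=place_of(k,c)
                if b and b[0]['conf']>.5:obs.append((c,k,b[0]['at']))
    p,e=fit(obs,q0,c0);print(p.round(3),e.round(2),len(obs));return p
if __name__=='__main__':look(float(sys.argv[1]),float(sys.argv[2]))
E
python3 fit2.py 0.1 2
python3 - <<'E'
from fit2 import *
o=[('scene','dock',(303.5,370.9)),('scene','cap_top',(220.5,391.3)),('scene','light_bar',(248.3,365.3)),('scene','lever_hinge',(300,401.3)),('top','dock',(273.1,266.7)),('top','cap_top',(297.8,260.7)),('top','light_bar',(194.4,223.4)),('top','lever_grip',(223,204.8)),('scene','lever_grip',(299.8,391.3)),('top','lever_hinge',(257,221.8)),
('scene','dock',(304.6,372.9)),('scene','lever_hinge',(300.3,403.8)),('scene','lever_grip',(302.9,390.4)),('scene','cap_top',(222.6,391.7)),('scene','light_bar',(244.8,365)),
('top','dock',(275.5,267.2)),('top','lever_grip',(223.7,205.1)),('top','cap_top',(298.7,262.1)),('top','light_bar',(194.8,225.7))]
print('before',fit(o,1.4,2))
E
```

```text
[ 4.88925e+02  1.42893e+02  3.08000e-01 -2.10000e-02  2.60000e-02] 1.42 20
before (array([4.94043683e+02, 1.43802752e+02, 2.39851788e-01, 1.36632099e+00,
       2.15109835e-02]), np.float64(1.5193919239310134))
```

The lever is about shut (-0.02 ± 0.05) and the dock moved only about 5 mm and turned 0.07 rad. I loosen the fingers to drop the stored axial force, then test the stop with a pure push along -n.

```bash
python3 -m jog '[[0,0,0,0,0,0,0.7],[0,0,0,0,0,0,0.7],[0,0,0,0,0,0,0.7],[0,0,0,0,0,0,0.7]]'
python3 -m jog '[[0,0,0,-0.0019,-0.0005,-0.0015,0.7],[0,0,0,-0.0019,-0.0005,-0.0015,0.7],[0,0,0,0,0,0,0.7]]'
```

```text
clock: 16.4
position: [473.1, 214.9, 187.4]
ee_rot: [0.271, 0.556, 0.71, 0.335]
wrist_force: [-0.2, 0.4, -0.4]
finger_gap: 0.301
grasp_force: 0.0
clock: 16.7
position: [471.7, 214.3, 185.2]
ee_rot: [0.271, 0.558, 0.71, 0.333]
wrist_force: [0.4, 0.5, -0.3]
finger_gap: 0.301
grasp_force: 0.0
```

```bash
for i in 1; do python3 -m jog '[[0,0,0,-0.0019,-0.0005,-0.0015,0.7],[0,0,0,0,0,0,0.7]]'; done
python3 -m jog '[[0,0,0,-0.0015,-0.0004,-0.0012,0.7],[0,0,0,0,0,0,0.7]]'
python3 -m jog '[[0,0,0,-0.0012,-0.0003,-0.001,0.7],[0,0,0,0,0,0,0.7]]'
```

```text
clock: 16.9
position: [470.6, 216.3, 185.5]
ee_rot: [0.271, 0.557, 0.711, 0.333]
wrist_force: [-0.9, -0.3, 0.3]
finger_gap: 0.3
grasp_force: 0.0
clock: 17.1
position: [470.2, 216.4, 185.2]
ee_rot: [0.271, 0.557, 0.711, 0.333]
wrist_force: [0.0, 0.1, 0.3]
finger_gap: 0.301
grasp_force: 0.0
clock: 17.3
position: [469.9, 216.6, 184.6]
ee_rot: [0.271, 0.558, 0.711, 0.332]
wrist_force: [0.0, -0.2, 0.5]
finger_gap: 0.303
grasp_force: 0.0
```

Run:
```python
from h import *
D[2]=.30
s=state();print(s['joint_pos'].round(3))
delta(grip(0),.9,-12)
```

```text
[ 0.469  0.375 -1.465  2.539  1.916  0.89  -2.257]
rot [ 0.018 -0.009  0.067] tgt [472.7 221.4 186.3] shift [2.8 4.9 1.8] f [ 0.  -0.2  0.5] j [ 0.47  0.38 -1.47  2.54  1.92  0.89 -2.26]
```

The arm is stuck: joints 3 and 4 are at their limits because the tilted tool is too close to the base. I open wide, lift clear of the bar, and continue with a smaller tilt.

```bash
python3 -m jog '[[0,0,0,0.002,0,0,0.3],[0,0,0,0.002,0,0,0],[0,0,0,0,0,0,0],[0,0,0,0,0,0,0],[0,0,0,0,0,0,0]]'
python3 -m jog '[[0,0,0,0.003,0,0.008,0],[0,0,0,0.003,0,0.008,0],[0,0,0,0.003,0,0.008,0],[0,0,0,0.003,0,0.01,0],[0,0,0,0.003,0,0.01,0],[0,0,0,0.003,0,0.01,0],[0,0,0,0,0,0.015,0],[0,0,0,0,0,0.015,0]]'
python3 fit2.py 0.05 2;python3 -c "from rig import *;print(state()['joint_pos'])"
```

```text
clock: 17.8
position: [474.0, 216.3, 184.4]
ee_rot: [0.271, 0.558, 0.711, 0.332]
wrist_force: [-0.4, -0.5, -0.1]
finger_gap: 0.716
grasp_force: 0.0
clock: 18.6
position: [493.0, 214.5, 270.5]
ee_rot: [0.275, 0.558, 0.709, 0.332]
wrist_force: [-6.4, 8.3, -5.1]
finger_gap: 1.002
grasp_force: 0.0
[ 4.88269e+02  1.42458e+02  2.87000e-01 -5.60000e-02  2.30000e-02] 1.27 20
[ 0.70433195 -0.21396774 -1.27030541  2.40470301  1.77886941  0.12699605
 -2.13542226]
```

```bash
python3 -m jog '[[0,0,0,-0.005,0,-0.003,0.4],[0,0,0,-0.005,0,-0.003,0.4],[0,0,0,-0.005,0,-0.003,0.4],[0,0,0,0,0,0,0.4]]'
python3 - <<'E'
from h import *
s=state();print(s['joint_pos'].round(3),s['wrist_force'])
g=get_image('scene');t=get_image('top')
cv2.imwrite('pics/s6.png',np.hstack([cv2.resize(g[60:360,240:540],(400,400)),cv2.resize(t[150:450,120:420],(400,400))])[:,:,::-1])
E
```

```text
clock: 20.2
position: [476.2, 216.5, 258.8]
ee_rot: [0.271, 0.557, 0.711, 0.332]
wrist_force: [-0.0, -0.6, -0.2]
finger_gap: 0.675
grasp_force: 0.0
[ 0.616 -0.209 -1.233  2.44   1.813  0.17  -2.2  ] [-0.04633853 -0.58861524 -0.19385172]
```

View pics/s6.png

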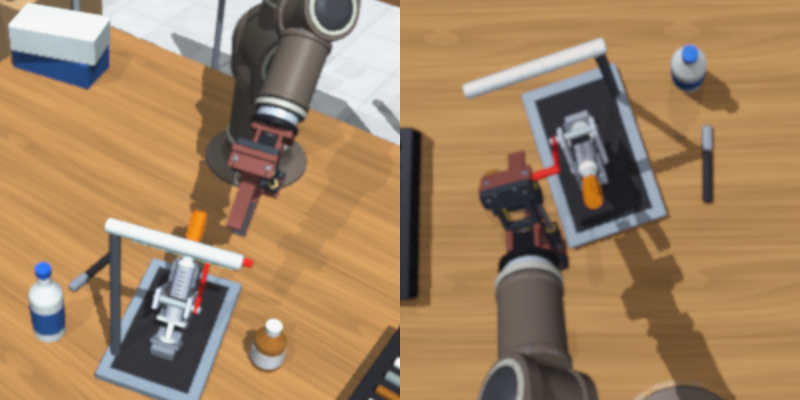

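Contact is gone. The lever looks shut, lying along the syringe, and the bottles and pen are in place. I reduce the tilt and close the fingers, then confirm the stop with a side push.

```bash
python3 -m jog '[[-0.028,0.096,0.008,0,0,0.005,1],[-0.028,0.096,0.008,0,0,0.005,1],[-0.028,0.096,0.008,0,0,0.005,1],[-0.028,0.096,0.008,0,0,0.005,1],[-0.028,0.096,0.008,0,0,0.005,1],[-0.028,0.096,0.008,0,0,0.005,1],[0,0,0,0,0,0,1]]'
sed -i 's/^D=.*/D=np.array([488.6,142.7,.295])/' h.py
python3 - <<'E'
from h import *
p=np.array([56,80,115])+100*a
delta(p+35*n,.3,-15)
delta(p+20.5*n,.3,-15)
E
```

```text
clock: 21.0
position: [498.5, 199.2, 291.3]
ee_rot: [0.239, 0.582, 0.737, 0.246]
wrist_force: [-0.3, -0.0, -0.4]
finger_gap: 0.02
grasp_force: 0.0
rot [-0.037  0.402  0.071] tgt [490.6 226.9 201. ] shift [ -7.9  27.7 -90.3] f [-0.3 -0.  -0.4] j [ 0.12 -0.13 -0.74  2.23  0.58  0.44 -0.87]
rot [-0.037  0.402  0.071] tgt [479.7 223.6 192.1] shift [-18.8  24.4 -99.2] f [-0.3 -0.  -0.4] j [ 0.12 -0.13 -0.74  2.23  0.58  0.44 -0.87]
```

```bash
python3 -m jog '[[-0.006,0.05,0.009,0,0.003,0,1],[-0.006,0.05,0.009,0,0.003,0,1],[-0.006,0.05,0.009,0,0.003,0,1],[-0.006,0.05,0.009,0,0.003,0,1],[-0.006,0.05,0.009,0,0.003,0,1],[-0.006,0.05,0.009,0,0.003,0,1],[-0.006,0.05,0.009,0,0.003,0,1],[-0.006,0.05,0.009,0,0.003,0,1],[0,0,0,0,0,0,1]]'
python3 - <<'E'
from h import *
p=np.array([56,80,115])+100*a
delta(p+35*n,.3,-15)
E
```

```text
clock: 21.9
position: [498.8, 220.2, 289.2]
ee_rot: [0.095, 0.589, 0.794, 0.115]
wrist_force: [0.1, -0.0, -0.1]
finger_gap: 0.002
grasp_force: 0.0
rot [0.015 0.004 0.002] tgt [490.6 226.9 201. ] shift [ -8.2   6.7 -88.2] f [ 0.1 -0.  -0.1] j [ 0.04  0.08 -0.64  1.9   0.19  0.9  -0.39]
```

```bash
python3 -m jog '[[0,0,0,0,0.003,-0.012,1],[0,0,0,0,0.003,-0.012,1],[0,0,0,0,0.001,-0.012,1],[0,0,0,0,0,-0.012,1],[0,0,0,0,0,-0.012,1],[0,0,0,0,0,-0.012,1],[0,0,0,0,0,-0.01,1],[0,0,0,0,0,-0.006,1],[0,0,0,0,0,0,1]]'
python3 - <<'E'
from h import *
p=np.array([56,80,115])+100*a
delta(p+20.5*n,.3,-15)
E
```

```text
clock: 22.8
position: [496.8, 228.2, 200.6]
ee_rot: [0.093, 0.587, 0.796, 0.115]
wrist_force: [-0.1, 0.6, -0.7]
finger_gap: 0.002
grasp_force: 0.0
rot [ 0.014  0.001 -0.003] tgt [479.7 223.6 192.1] shift [-17.1  -4.6  -8.5] f [-0.1  0.6 -0.7] j [-0.02  0.18 -0.63  2.02  0.33  0.72 -0.54]
```

Pushing along -n: world direction (-0.754, -0.229, -0.616).

```bash
python3 -m jog '[[0,0,0,-0.005,-0.0015,-0.003,1],[0,0,0,-0.003,-0.0009,-0.0024,1],[0,0,0,-0.003,-0.0009,-0.0024,1],[0,0,0,0,0,0,1]]'
python3 -m jog '[[0,0,0,-0.0023,-0.0007,-0.0018,1],[0,0,0,0,0,0,1]]'
python3 -m jog '[[0,0,0,-0.0023,-0.0007,-0.0018,1],[0,0,0,0,0,0,1]]'
```

```text
clock: 23.2
position: [485.6, 224.9, 193.7]
ee_rot: [0.094, 0.587, 0.796, 0.115]
wrist_force: [0.6, -1.1, -0.9]
finger_gap: 0.002
grasp_force: 0.0
clock: 23.4
position: [483.6, 224.3, 191.9]
ee_rot: [0.094, 0.587, 0.796, 0.115]
wrist_force: [0.7, 0.0, -0.2]
finger_gap: 0.006
grasp_force: 0.0
clock: 23.6
position: [481.2, 223.6, 189.9]
ee_rot: [0.094, 0.587, 0.796, 0.115]
wrist_force: [-0.3, 0.8, -0.0]
finger_gap: 0.007
grasp_force: 0.0
```

```bash
python3 -m jog '[[0,0,0,-0.003,-0.0009,-0.0015,1],[0,0,0,0,0,0,1]]'
python3 -m jog '[[0,0,0,-0.002,-0.0006,-0.001,1],[0,0,0,0,0,0,1]]'
python3 -m jog '[[0,0,0,-0.002,-0.0006,-0.001,1],[0,0,0,0,0,0,1]]'
```

```text
clock: 23.8
position: [480.2, 223.3, 189.6]
ee_rot: [0.095, 0.587, 0.796, 0.117]
wrist_force: [6.0, 1.4, -2.2]
finger_gap: 0.008
grasp_force: 2.9
clock: 24.0
position: [478.9, 222.9, 188.9]
ee_rot: [0.095, 0.587, 0.795, 0.118]
wrist_force: [9.0, 2.3, -2.4]
finger_gap: 0.0
grasp_force: 3.9
clock: 24.2
position: [477.1, 222.4, 188.0]
ee_rot: [0.095, 0.587, 0.795, 0.118]
wrist_force: [9.7, 2.3, -3.2]
finger_gap: 0.003
grasp_force: 4.2
```

```bash
python3 fit2.py 0.05 2; python3 fit2.py 0.05 2
python3 -m jog '[[0,0,0,-0.001,-0.0003,-0.001,1],[0,0,0,0,0,0,1]]'
python3 -m jog '[[0,0,0,-0.001,-0.0003,-0.001,1],[0,0,0,0,0,0,1]]'
```

```text
[ 4.87549e+02  1.43260e+02  3.05000e-01 -2.30000e-02  2.20000e-02] 3.82 19
[ 4.89797e+02  1.42885e+02  3.19000e-01 -4.50000e-02  2.30000e-02] 1.24 18
clock: 26.8
position: [476.2, 222.2, 187.2]
ee_rot: [0.095, 0.587, 0.795, 0.118]
wrist_force: [9.0, 1.4, -1.1]
finger_gap: 0.007
grasp_force: 4.0
clock: 27.0
position: [475.8, 222.1, 186.9]
ee_rot: [0.095, 0.587, 0.795, 0.118]
wrist_force: [9.3, 1.0, 1.6]
finger_gap: 0.007
grasp_force: 4.5
```

Contact force plateaus around 9–10 N while the tool creeps. To tell whether the lever is closing or the dock is sliding, I compare feature motion across one more small push.

```bash
cat > snap.py <<'E'
import sys;from h import *
for c in('scene','top'):cv2.imwrite(f'pics/{sys.argv[1]}_{c}.png',get_image(c)[:,:,::-1])
E
cat > flow.py <<'E'
import sys;from h import *
for c,regs in(('top',{'light':(165,180,285,222),'lever':(205,240,240,290),'plate':(230,285,325,335),'syr':(238,225,285,310)}),('scene',{'light':(312,220,425,265),'lever':(378,250,420,300),'plate':(300,330,400,370),'syr':(350,225,395,335)})):
    A,B=[cv2.imread(f'pics/{k}_{c}.png') for k in sys.argv[1:3]]
    for n_,(x0,y0,x1,y1) in regs.items():
        m=np.zeros(A.shape[:2],'u1');m[y0:y1,x0:x1]=255
        if n_=='lever':
            h=cv2.cvtColor(A,cv2.COLOR_BGR2HSV);r=(((h[...,0]<5)|(h[...,0]>175))&(h[...,1]>190)&(h[...,2]>90)).astype('u1');m&=cv2.dilate(r,np.ones((3,3)))*255
        g=[cv2.cvtColor(I,cv2.COLOR_BGR2GRAY) if n_!='lever' else I[...,2] for I in(A,B)]
        p=cv2.goodFeaturesToTrack(g[0],20,.05,4,mask=m)
        if p is None:print(c,n_,'none');continue
        q,s,e=cv2.calcOpticalFlowPyrLK(g[0],g[1],p,None,winSize=(11,11));d=(q-p)[s[:,0]==1].reshape(-1,2)
        print(c,n_,len(d),np.median(d,0).round(2))
E
python3 snap.py A
python3 -m jog '[[0,0,0,-0.002,-0.0006,-0.0016,1],[0,0,0,-0.002,-0.0006,-0.0016,1],[0,0,0,0,0,0,1]]'
python3 snap.py B; python3 flow.py A B; echo since start; cp pics/scene0.png pics/Z_scene.png; cp pics/top0.png pics/Z_top.png; python3 flow.py Z B
```

```text
clock: 27.4
position: [475.5, 222.2, 186.7]
ee_rot: [0.097, 0.587, 0.795, 0.122]
wrist_force: [17.2, 1.5, 8.8]
finger_gap: 0.005
grasp_force: 8.8
top light 10 [-0.01 -0.  ]
top lever 4 [0.02 0.14]
top plate 20 [0.01 0.02]
top syr 20 [-0.  0.]
scene light 20 [ 0.01 -0.  ]
scene lever 4 [ 0.01 -0.  ]
scene plate 5 [-0.01 -0.  ]
scene syr 20 [0. 0.]
since start
top light 11 [-2.73  2.52]
top lever 1 [-1.59  3.01]
top plate 15 [0.93 2.43]
top syr 20 [-0.31  3.27]
scene light 20 [ 1.81 -2.  ]
scene lever none
scene plate 4 [ 4.23 -0.74]
scene syr 20 [ 2.59 -1.05]
```

The force rose to 19 N with neither the lever nor the dock moving (flow ≤0.1 px), so the lever is on its stop. The dock has moved only about 5 mm since the start. I back off along +n, lift, and compute the cap approach.

```bash
python3 -m jog '[[0,0,0,0.005,0.0015,0.004,1],[0,0,0,0.006,0.0018,0.004,1],[0,0,0,0.006,0.002,0.006,1],[0,0,0,0,0,0.015,1],[0,0,0,0,0,0.02,1],[0,0,0,0,0,0.02,1],[0,0,0,0,0,0.02,1],[0,0,0,0,0,0.015,1],[0,0,0,0,0,0,1]]'
sed -i 's/^D=.*/D=np.array([489,143,.305])/' h.py
python3 snap.py C; python3 flow.py B C; python3 fit2.py 0 2
python3 - <<'E'
from h import *
for k in('cap','cap_top'):
  for c in('scene','top'):
    get_image(c);m=masks_of(k,c);print(k,c,[(q['extent'],q['conf']) for q in m[:1]])
for x in(0,15,22,30):
    P=W(D,np.array([-54,0,200])+x*a);print(x,P.round(1),proj(P,'scene').round(1),proj(P,'top').round(1))
delta(np.array([-54,0,200])+22*a,.3,-5,25)
E
```

```text
clock: 28.4
position: [486.2, 225.9, 287.4]
ee_rot: [0.094, 0.587, 0.796, 0.116]
wrist_force: [-0.3, -0.2, -0.5]
finger_gap: 0.004
grasp_force: 0.0
top light 9 [0. 0.]
top lever 5 [ 0.35 32.07]
top plate 20 [-0.01 -2.68]
top syr 20 [-0.01  0.  ]
scene light 20 [0.01 0.  ]
scene lever 4 [-0.05 -0.01]
scene plate 5 [0.01 0.  ]
scene syr 20 [-0.  0.]
[ 4.89030e+02  1.43976e+02  3.08000e-01 -1.01000e-01  2.80000e-02] 1.24 19
cap scene [([379.0, 219.0, 393.7, 244.4], 0.69)]
cap top [([257.0, 280.9, 272.8, 304.4], 0.74)]
cap_top scene [([382.3, 218.7, 393.3, 240.3], 0.62)]
cap_top top [([255.5, 279.5, 273.3, 309.2], 0.74)]
0 [437.5 126.8 200. ] [[387.1 228.1]] [[263.5 293.8]]
15 [428.7 124.  211.8] [[388.7 221.7]] [[264.3 297.9]]
22 [424.6 122.7 217.3] [[389.5 218.7]] [[264.6 299.9]]
30 [419.9 121.2 223.6] [[390.4 215.2]] [[265.1 302.2]]
rot [0.014 0.002 0.007] tgt [418.9 120.9 236.4] shift [ -66.6 -104.2  -49. ] f [-0.6 -0.1  0. ] j [ 0.04  0.06 -0.65  1.93  0.18  0.89 -0.4 ]
```

```bash
python3 -m jog '[[0,0,0,-0.007,-0.01,0,1],[0,0,0,-0.007,-0.01,0,1],[0,0,0,-0.007,-0.011,0,1],[0,0,0,-0.007,-0.011,0,1],[0,0,0,-0.007,-0.011,0,1],[0,0,0,-0.007,-0.011,0,1],[0,0,0,-0.007,-0.01,0,1],[0,0,0,-0.007,-0.01,0,1],[0,0,0,-0.007,-0.01,0,1],[0,0,0,-0.004,-0.01,0,1]]'
python3 -m jog '[[0,0,0,0,0,-0.01,1],[0,0,0,0,0,-0.01,1],[0,0,0,0,0,-0.01,1],[0,0,0,0,0,-0.006,1],[0,0,0,0,0,0,1]]'
python3 - <<'E'
from h import *
g=get_image('scene');t=get_image('top')
cap=W(D,np.array([-54,0,200])+22*a)
delta(np.array([-54,0,200])+22*a,.3,-5)
s=state();M=R.from_quat(s['ee_rot'],scalar_first=True).as_matrix();print(M[:,2])
for c,x,y in(('scene',350,180),('top',220,240)):
    print(c,[((proj(P,c)[0]-[x,y])*5).round().tolist() for P in(cap,s['position']-5*M[:,2])])
cv2.imwrite('pics/s7.png',np.hstack([cv2.resize(I[y:y+80,x:x+80],(400,400),interpolation=cv2.INTER_CUBIC) for I,x,y in((g,350,180),(t,220,240))])[:,:,::-1])
E
```

```text
clock: 31.1
position: [418.0, 120.8, 285.6]
ee_rot: [0.094, 0.587, 0.796, 0.115]
wrist_force: [-0.0, 0.7, -0.2]
finger_gap: 0.006
grasp_force: 0.0
clock: 31.6
position: [417.9, 121.3, 248.0]
ee_rot: [0.093, 0.587, 0.796, 0.115]
wrist_force: [-0.3, -0.0, 1.5]
finger_gap: 0.004
grasp_force: 0.0
rot [0.014 0.001 0.007] tgt [426.  123.2 212.6] shift [  7.4   1.8 -36.7] f [-0.1 -0.1  0.3] j [ 0.15 -0.12 -0.52  2.17 -0.04  0.78 -0.05]
[ 0.28382087  0.07381301 -0.95603209]
scene [[197.0, 193.0], [211.0, 122.0]]
top [[223.0, 299.0], [217.0, 315.0]]
```

View pics/s7.png

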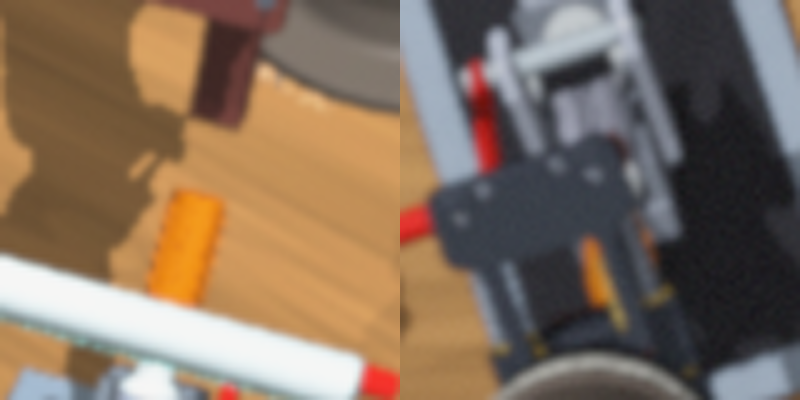

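The tip is at (217, 128) and the cap top at (200, 193) in the scene crop, which matches the projection within about 2 mm. I descend, then push along -a.

```bash
python3 -m jog '[[0,0,0,0.001,0,-0.009,1],[0,0,0,0.001,0,-0.009,1],[0,0,0,0.001,0.001,-0.008,1],[0,0,0,0,0,0,1]]'
python3 -m jog '[[0,0,0,0.0024,0.0007,-0.0032,1],[0,0,0,0.0024,0.0007,-0.0032,1],[0,0,0,0,0,0,1]]'
python3 -m jog '[[0,0,0,0.0024,0.0007,-0.0032,1],[0,0,0,0,0,0,1]]'
```

```text
clock: 32.1
position: [420.8, 122.0, 222.0]
ee_rot: [0.093, 0.587, 0.796, 0.115]
wrist_force: [0.1, 0.5, -0.3]
finger_gap: 0.005
grasp_force: 0.0
clock: 32.4
position: [426.5, 123.6, 216.8]
ee_rot: [0.093, 0.587, 0.796, 0.115]
wrist_force: [0.4, -0.4, 0.7]
finger_gap: -0.002
grasp_force: 0.0
clock: 32.6
position: [429.0, 124.3, 213.9]
ee_rot: [0.094, 0.587, 0.796, 0.115]
wrist_force: [-0.2, -0.8, 1.5]
finger_gap: 0.004
grasp_force: 0.7
```

```bash
python3 -m jog '[[0,0,0,0.0024,0.0007,-0.0032,1],[0,0,0,0,0,0,1]]'
python3 -m jog '[[0,0,0,0.0024,0.0007,-0.0032,1],[0,0,0,0,0,0,1]]'
python3 -m jog '[[0,0,0,0.0024,0.0007,-0.0032,1],[0,0,0,0,0,0,1]]'
```

```text
clock: 32.8
position: [431.3, 125.0, 210.7]
ee_rot: [0.094, 0.587, 0.796, 0.115]
wrist_force: [-1.3, -1.8, 3.2]
finger_gap: 0.003
grasp_force: 1.7
clock: 33.0
position: [433.7, 125.8, 207.6]
ee_rot: [0.094, 0.587, 0.796, 0.115]
wrist_force: [-1.7, -0.6, 2.1]
finger_gap: 0.002
grasp_force: 1.8
clock: 33.2
position: [436.1, 126.5, 204.3]
ee_rot: [0.094, 0.587, 0.796, 0.115]
wrist_force: [-1.6, -0.8, 3.8]
finger_gap: 0.009
grasp_force: 1.9
```

```bash
cat > cap.py <<'E'
import sys;from h import *
def ext(g):
    h=cv2.cvtColor(g,cv2.COLOR_RGB2HSV)[205:260,370:410];r=(h[...,0]>10)&(h[...,0]<20)&(h[...,1]>220)&(h[...,2]>190)
    ys,xs=np.nonzero(r);return len(ys),ys.min()+205,ys.max()+205,xs.min()+370,xs.max()+370,[ (int(y)+205,int((ys==y).sum())) for y in np.unique(ys)][:6]
g=get_image('scene');print(ext(cv2.imread('pics/C_scene.png')[:,:,::-1].copy()));print(ext(g))
cv2.imwrite('pics/c_%s.png'%sys.argv[1],g[:,:,::-1])
s=state();M=R.from_quat(s['ee_rot'],scalar_first=True).as_matrix();print(proj(s['position']-5*M[:,2],'scene'))
E
python3 cap.py 1; python3 snap.py E; python3 flow.py C E
```

```text
top light 10 [ 0.03 -0.06]
top lever 4 [-9.61 94.15]
top plate 20 [-4.21  0.62]
top syr 20 [-0.03 -0.01]
scene light 20 [-0.01  0.  ]
scene lever 4 [ 0. -0.]
scene plate 5 [ 0. -0.]
scene syr 20 [0. 0.]Traceback (most recent call last):
  File "cap.py", line 5, in <module>
    g=get_image('scene');print(ext(cv2.imread('pics/C_scene.png')[:,:,::-1].copy()));print(ext(g))
                               ~~~^^^^^^^^^^^^^^^^^^^^^^^^^^^^^^^^^^^^^^^^^^^^^^^^^
  File "cap.py", line 4, in ext
    ys,xs=np.nonzero(r);return len(ys),ys.min()+205,ys.max()+205,xs.min()+370,xs.max()+370,[ (int(y)+205,int((ys==y).sum())) for y in np.unique(ys)][:6]
                                       ~~~~~~^^
    return umr_minimum(a, axis, None, out, keepdims, initial, where)
ValueError: zero-size array to reduction operation minimum which has no identity
```

Run:
```python
from h import *
print(cv2.cvtColor(cv2.imread('pics/C_scene.png'),cv2.COLOR_BGR2HSV)[232,387])
for k in 'CE':
    g=cv2.imread(f'pics/{k}_scene.png');h=cv2.cvtColor(g,cv2.COLOR_BGR2HSV)[205:260,370:410].astype(int);r=(h[...,0]>9)&(h[...,0]<19)&(h[...,1]>200)&(h[...,2]>150)
    ys,xs=np.nonzero(r);print(k,[(int(y)+205,int((ys==y).sum())) for y in np.unique(ys)])
A,B=[cv2.resize(cv2.imread(f'pics/{k}_scene.png')[200:260,350:410],(400,400),interpolation=cv2.INTER_CUBIC) for k in 'CE']
cv2.imwrite('pics/s8.png',np.hstack([A,B]))
```

```text
[ 15 217 146]
C [(219, 1)]
E [(224, 3), (225, 7), (226, 9), (227, 11), (228, 11), (229, 11), (230, 12), (231, 11), (232, 11), (233, 11), (234, 12), (235, 11), (236, 11), (237, 11), (238, 9), (239, 5)]
```

View pics/s8.png

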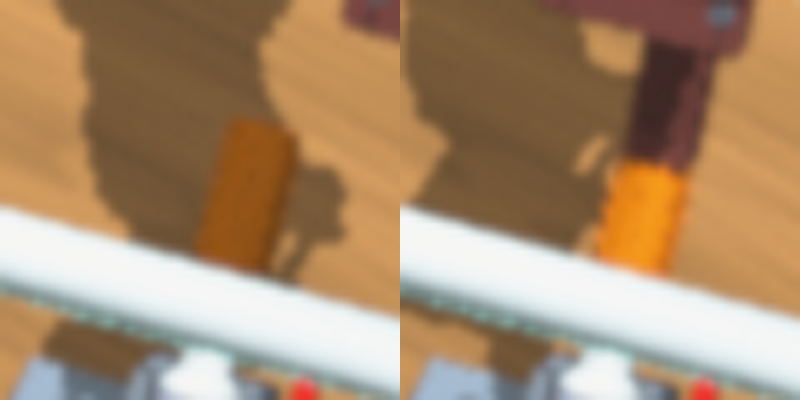

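The picture shows the fingertip centred on the cap, whose top edge moved from row 218 to 224 (about 14 mm of travel). The dock is still and the lever is shut. I keep pressing until the force rises.

```bash
python3 -m jog '[[0,0,0,0.0024,0.0007,-0.0032,1],[0,0,0,0,0,0,1]]'
python3 -m jog '[[0,0,0,0.0024,0.0007,-0.0032,1],[0,0,0,0,0,0,1]]'
python3 -m jog '[[0,0,0,0.0018,0.0005,-0.0024,1],[0,0,0,0,0,0,1]]'
```

```text
clock: 33.55
position: [438.5, 127.2, 201.1]
ee_rot: [0.094, 0.587, 0.796, 0.115]
wrist_force: [-1.2, 0.0, 4.1]
finger_gap: 0.009
grasp_force: 2.1
clock: 33.75
position: [440.9, 127.9, 197.9]
ee_rot: [0.094, 0.587, 0.796, 0.115]
wrist_force: [-1.4, 0.4, 4.8]
finger_gap: 0.009
grasp_force: 1.9
clock: 33.95
position: [442.1, 128.3, 196.6]
ee_rot: [0.094, 0.587, 0.796, 0.115]
wrist_force: [-16.7, -4.4, 25.9]
finger_gap: 0.008
grasp_force: 15.4
```

Force jumped from 5 to 31 N: the cap is on the collar. I hold briefly, then retreat along +a.

```bash
python3 -m jog '[[0,0,0,0,0,0,1],[0,0,0,0,0,0,1],[0,0,0,0,0,0,1]]'
python3 -m jog '[[0,0,0,-0.003,-0.001,0.006,1],[0,0,0,-0.003,-0.001,0.01,1],[0,0,0,-0.003,-0.001,0.015,1],[0,0,0,0,0,0.02,1],[0,0,0,0,0,0.02,1],[0,0,0,0,0,0.02,1],[0,0,0,0,0,0,1],[0,0,0,0,0,0,1]]'
python3 snap.py F; python3 flow.py E F; python3 flow.py Z F; python3 fit2.py 0 0.1
python3 - <<'E'
from h import *
print(state()['wrist_force'])
for n_ in('amber_bottle','sanitiser','marker'):
    print(n_,[(c,onz(p['at'],c,0).round()) for c in('scene','top') for p in place_of(n_,c)[:1]])
E
```

```text
clock: 34.25
position: [442.1, 128.3, 196.6]
ee_rot: [0.094, 0.587, 0.796, 0.115]
wrist_force: [-15.6, -3.4, 24.4]
finger_gap: 0.004
grasp_force: 14.6
clock: 35.05
position: [433.5, 125.1, 286.5]
ee_rot: [0.094, 0.587, 0.796, 0.115]
wrist_force: [-0.4, 0.3, -0.3]
finger_gap: -0.0
grasp_force: 0.0
top light 10 [0. 0.]
top lever 3 [-6.95 -4.17]
top plate 20 [-1.86  0.05]
top syr 20 [-0.05 -0.01]
scene light 20 [-0.03 -0.  ]
scene lever 4 [-0.   -0.01]
scene plate 5 [-0. -0.]
scene syr 20 [-0.  0.]
top light 11 [-2.83  2.43]
top lever 1 [-1.53  3.12]
top plate 17 [-0.03  1.26]
top syr 20 [-0.63  3.64]
scene light 20 [ 1.82 -1.78]
scene lever none
scene plate 4 [ 4.24 -0.75]
scene syr 20 [ 2.58 -1.09]
[ 4.89797e+02  1.42715e+02  3.30000e-01 -5.10000e-02  2.00000e-03] 1.31 18
[ 1.10104808  0.05060744 -0.41165897]
amber_bottle [('scene', array([473., 316.,   0.])), ('top', array([465., 313.,   0.]))]
sanitiser [('scene', array([657., -24.,   0.])), ('top', array([653., -29.,   0.]))]
marker [('scene', array([497., -61.,   0.])), ('top', array([489., -64.,   0.]))]
```

The fit gives the cap home (2 mm, within noise) and the lever shut. The dock is still, the other items are where they were, and the robot touches nothing.

```bash
python3 -c "from rig import *;print(close_job())"
```

```text
the job is handed in; nothing more can be done
None
```

I shut the red lever against its stop, then pressed the orange cap home against the collar, and handed the job in at about 36 s (no verdict was returned). The dock was dragged about 5 mm and turned roughly 0.08 rad while I closed the lever, the gripper briefly touched something (probably the light bar, about 12 N), and the bottles and pen were not disturbed.

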